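# Hang the loaded bottle holder level on its stud and press it down to lock

## Robot

A 7-joint arm with a two-finger parallel gripper is mounted at the origin on a cart in front of the work surface, level with it; the furniture and walls round the work are solid. World frame = base frame: x ahead of the robot, y to its left, z up, the work surface at z = 0. Lengths are in m, angles in rad, forces in N, time in s.
With the tool pointing down it reaches from about 0.35 to 0.9 m from the base axis. Payload 19.9 kg.
Tool frame: the origin (TCP) lies at the very end of the fingers, on their centre line; the grasp point (between the pads) lies 19 mm behind it (manip.grip_point_offset is the distance from the TCP to the grasp point, in m); z points along the fingers, y is the line along which they close (so a half turn about z gives the same grasp; the last joint's range is limited). The gripper opens to 94 mm and grips with 3 to 60 N. Pads are 16 mm wide; open, the fingers measure 119 mm over their backs; the gripper's body (75 mm by 177 mm) begins 78 mm behind the grasp point.
Start: joints at [-0.042, 0.417, -0.01, 1.614, 0.005, 1.111, -0.053], TCP at [0.625, 0, 0.205] pointing down, gripper open.
Joint ranges: [-2.81, 2.81], [-0.39, 2.02], [-1.27, 1.25], [0.06, 2.57], [-1.19, 4.33], [0.19, 2], [-2.82, 2.82]. Speed limits (rad/s): [1.89, 1.89, 2.39, 2.39, 3.01, 3.01, 3.01].

## Interface

Orientations are given as a rotation vector (axis times angle).
In Python, from rig import manip gives the robot as it stands. The module is installed in compiled form; this text tells all that it offers.
- The arm moves only by the tool send_rows, never from a script. Its argument "moves" is a list of rows, each an object with "travel": the shift along the tool's x, y, z in a scale on which 1.0 is 300 mm, a list of three; "rot": the turn, a rotation vector about the tool's x, y, z in normalised numbers (1 is pi/2 rad), a list of three; "hand": the opening, from 0 (shut) to 1 (fully open). In form: [{"travel": [x, y, z], "rot": [rx, ry, rz], "hand": hand}, ...]. A call has 1 to 8 rows; each row is the pose to reach, as a shift and turn from the pose commanded when the call began, along the tool's axes at that moment; what a row does not reach only later rows make up. A row lasts 1/10 s, in which the tool goes at most 50 mm and 8.59 degrees, less where a joint would pass 70% of its speed; a pose out of reach is approached as far as the arm can. A shift or turn number past 1, either way, is cut back to 1. A call with a gripper value outside its range is refused whole. The fingers move at their own pace and stop on an object; "newtons" is the grip in N (left out, the last holds). Time passes only in rows, so rows that repeat a pose let the fingers close. It gives the time, the measured TCP pose, the force, the opening and the grip force at its end, in the units of the state.
- manip.get_obs(): the state, without advancing time (a new reading comes with each control period).
- manip.snapshot(name): name is "scene" or "side" or "wrist"; returns a dict with "color" (400x640x3 uint8, red, green, blue), "z_map" (400x640 float32, m along the optical axis (not along the pixel's ray), 0 where there is no reading), "mtx" (3x3 intrinsics, pixels), "extrinsics" (4x4, takes a point from world to camera coordinates). Camera axes: x right, y down, z forward; pixel columns grow to the right and rows downward; lengths in m; the calibration is good to about 2 mm. A picture is of the moment at which its call begins.
- manip.close_job(): hands the job in; it is judged then, once.
The state is a dict: "time": time; "joint_positions": joint angles; "joint_velocities": joint speeds; "joint_efforts": joint torques, N m; "ee_pos": TCP position; "tool_rot": TCP orientation; "wrist_force": force on the tool from outside, world axes, zero at the start; "ft_torque": the same for the moment, N m; "width": opening from 0.0 (shut) to 1.0 (fully open); "grip_force": force on a finger pad.
Only numpy, scipy, OpenCV 4.12 (cv2) and the standard library are available. Lean on these libraries where they do the work, as an engineer would, in place of code of your own. Each camera call takes 0.05 s, during which the arm holds its last target. There are 200 camera calls.

## Task

Hang the blue bottle holder, with both bottles in it, on the steel stud of the white hanger board: choose the keyhole that lets it hang level by itself, slip it over the stud head, lower it onto the shank without pushing the stud down, let go and take the gripper off it. When it has hung still and level by itself for a second, press the holder's top edge down, straight above the stud, until the stud is fully down, then leave it hanging level with both bottles upright in their wells. Do not disturb the other things on the bench.

Things in the scene. Friction and masses are not known exactly. Their poses are not given: they have to be found in the camera images.
- bracket: blue bottle holder, loose, 0.13 kg, symmetric left to right; 152 mm wide (y), 57 mm deep (x), 160 mm tall. Origin: middle of the lower edge of its back face; z up, +x its back (goes against the board; starts turned roughly away from the robot), +y its left as the robot sees it. Back plate x = -4 to 0 mm, with 3 keyholes. Nothing in front of the plate but fin and flange is over 90 mm high
- bracket_fin (a point): grip point in the holder's black fin, bracket frame (-28, 0, 151) mm. Fin 10 mm thick in y, x = -44 to -12 mm, z = 136 to 160 mm; pinch it firmly from above, fingers closing along the holder's y
- bracket_flange (a point): middle of the holder's top flange, on its upper face, bracket frame (-7, 0, 160) mm; the flange runs the full width along y, x = -14 to 0 mm: the place to press on
- slot_left (a point): keyhole at y = +26 mm: where the shank's axis rests when hung there, mid plate, bracket frame (-2, 26, 126) mm. Each keyhole is an octagonal opening 20 mm across, centred 19 mm below this point, with an 8 mm wide slot running straight up from it and ending 3 mm above this point
- slot_middle (a point): the same for the keyhole of the same shape at y = 0, bracket frame (-2, 0, 126) mm
- slot_right (a point): the same for the keyhole of the same shape at y = -26 mm, bracket frame (-2, -26, 126) mm
- well_left (a point): floor centre of the holder's well at y = +48 mm, bracket frame (-29, 48, 5) mm. Square well, 50 mm inside, walls 3 mm thick, rim 22 mm above the holder's underside
- well_right (a point): floor centre of the other, equal well at y = -48 mm, bracket frame (-29, -48, 5) mm
- bottle_amber: full amber bottle with black cap, loose, 46 mm wide, 85 mm tall, about 0.25 kg (heavy), standing in one of the holder's two wells (which one varies); origin at the centre of its underside
- bottle_white: empty white bottle with white cap, loose, 46 mm wide, 85 mm tall, about 0.03 kg (light), standing in the other well; origin at the centre of its underside. With the two bottles in, the holder's centre of mass lies about 26 mm from its middle, towards the amber bottle
- hang_board: fixed hanger board: a slick white upright panel 110 mm wide, 12 mm thick, top at z = 225 mm, on a grey foot (12 mm tall, reaching 15 mm in front of the panel). Origin: on the bench, below the middle of the panel's front face. +x points into the panel (away from the robot), so the stud sticks out along -x; its place and yaw vary
- stud_shank (a point): point on the axis of the steel stud, 4 mm in front of the panel. Shank 6 mm in diameter, 8 mm free length between panel and head; head 14 mm in diameter, 4 mm thick, its front 12 mm in front of the panel. 215 mm above the bench when up
- stud (a joint): how far the stud has been pushed down in its guide, 0 (up, as at the start, to a few mm) to 0.014 m (fully down, locked). Stiff: it slides only under about 9 N in all and stays where it is left; the loaded holder weighs about 4 N, so it does not go down by itself and needs about 5 N more
- bottle_tall: bystander: 56 mm wide, 105 mm tall clear bottle of pink liquid with a blue cap; origin at the centre of its underside
- bottle_side: bystander: 56 mm wide, 105 mm tall clear bottle with a blue cap; origin at the centre of its underside
- washer: bystander: white wash bottle with red cap (the one nearest the hanger board), body 68 mm wide, 208 mm tall over the spout; the body's axis stands 17 mm along +y from the origin, which lies at the underside
- beaker: bystander: small glass beaker 45 mm wide, 59 mm tall; origin at the centre of its underside
- dish_near: bystander: petri dish 59 mm wide, 15 mm tall, standing on the bench in front of the hanger board, under the place where the holder will hang; origin at the centre of its underside
- dish_far: bystander: petri dish 59 mm wide, 15 mm tall; origin at the centre of its underside

How it is judged:
By the outcome, as a careful person would: the job done as asked, in the order asked, and still so for the second after the job is handed in, with the robot touching nothing.
It also fails if it takes over 58 s, if anything falls off the work surface, if the arm or the gripper's body presses on something with over 40 N, if the wrist force passes 120 N, or if a joint passes its speed limit or range.

## Working session

There is one attempt and no reset: what is moved stays moved. The work goes in short steps, Python scripts to look and compute and a tool call to move; the robot and the scene stay as the last step left them, time stands still between calls to the robot, and variables do not carry over. Pictures are saved under pics/ and viewed, at most 11 in all, crops included, and the job is handed in when it is done.

Besides the shell and the picture viewer there is one more tool, called after "Call:" by a JSON object that holds its "method" and its "body". send_rows: Moves the arm, as the interface text tells. Its arguments: {"type":"object","properties":{"moves":{"type":"array","items":{"type":"object","properties":{"travel":{"type":"array","items":{"type":"number"}},"rot":{"type":"array","items":{"type":"number"}},"hand":{"type":"number"}}}},"newtons":{"type":"number"}},"required":["moves"]}

```bash
mkdir -p pics
cat > h.py <<'E'
import numpy as np, cv2
from rig import manip
def snap(n):
    d=manip.snapshot(n); np.savez(f'{n}.npz',**d); return d
def load(n): return dict(np.load(f'{n}.npz'))
def cloud(d):
    z=d['z_map']; K=d['mtx']; v,u=np.mgrid[:z.shape[0],:z.shape[1]]
    P=np.stack([(u-K[0,2])*z/K[0,0],(v-K[1,2])*z/K[1,1],z],-1)
    T=np.linalg.inv(d['extrinsics']); W=P@T[:3,:3].T+T[:3,3]; W[z==0]=np.nan; return W
def proj(d,p):
    q=d['extrinsics']@np.r_[p,1]; q=d['mtx']@q[:3]; return q[:2]/q[2]
E
python3 - <<'E'
from h import *
o=manip.get_obs(); print(o, manip.grip_point_offset)
ims=[]
for n in ('scene','side'):
    d=snap(n); print(n,d['mtx'],np.linalg.inv(d['extrinsics']).round(3)); cv2.imwrite(f'pics/{n}0.png',d['color'][...,::-1])
E
```

```text
{'time': 0.0, 'joint_positions': array([-0.04149737,  0.4179956 , -0.01027497,  1.61419197,  0.00471302,
        1.11071996, -0.05299839]), 'joint_velocities': array([-0.00079066,  0.00103092, -0.00062984,  0.00148378,  0.0013302 ,
       -0.00101007, -0.00030587]), 'joint_efforts': array([ 3.52895018e-03, -8.51262331e+01,  6.40313700e-01, -4.25991547e+01,
       -4.87577857e-02,  1.87510403e-02,  1.73272206e-04]), 'ee_pos': array([ 6.24602063e-01, -3.64828630e-05,  2.04804460e-01]), 'tool_rot': array([-2.22087069e+00, -2.22084287e+00,  1.55930892e-03]), 'wrist_force': array([-0.57581453,  0.99062641,  0.33197054]), 'ft_torque': array([ 0.02156844, -0.01119199, -0.00739747]), 'grip_force': 0.0, 'width': 0.9966079535964371} 0.0188
scene [[431.47805649   0.         320.65265171]
 [  0.         431.47805649 196.62334003]
 [  0.           0.           1.        ]] [[-0.842 -0.256  0.474 -0.209]
 [-0.538  0.44  -0.718  1.199]
 [-0.025 -0.861 -0.509  0.967]
 [ 0.     0.     0.     1.   ]]
side [[442.78741181   0.         314.78884725]
 [  0.         442.78741181 194.00104793]
 [  0.           0.           1.        ]] [[ 0.969 -0.126  0.214  0.267]
 [-0.249 -0.524  0.814 -0.991]
 [ 0.01  -0.842 -0.539  0.83 ]
 [ 0.     0.     0.     1.   ]]
```

View pics/scene0.png

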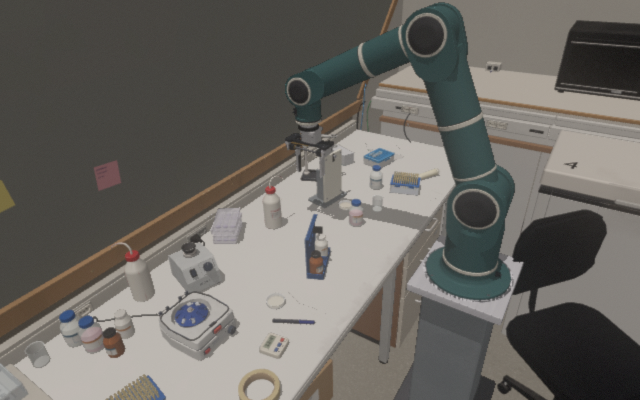

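View pics/side0.png

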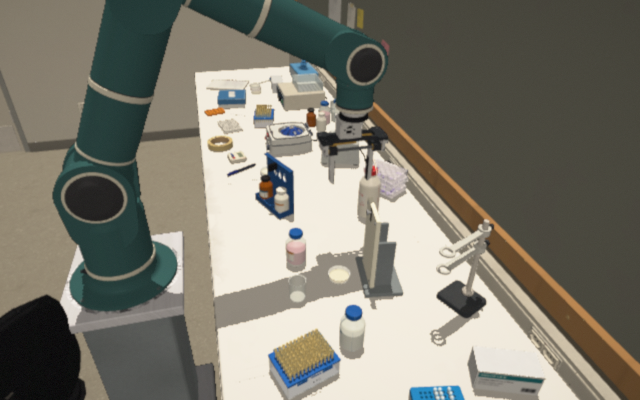

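Run:
```python
from h import *
def crop(d,u,v,w,h): return cv2.resize(d['color'][v:v+h,u:u+w,::-1],(400,300),interpolation=cv2.INTER_CUBIC)
s,t=load('scene'),load('side')
a=np.hstack([crop(s,280,205,80,60+15)if 0 else crop(s,270,210,100,75),crop(s,290,130,100,75)])
b=np.hstack([crop(t,235,145,100,75),crop(t,330,200,133,100)])
cv2.imwrite('pics/crops0.png',np.vstack([a,b]))
for n,d in (('scene',s),('side',t)):
    W=cloud(d); c=d['color'].astype(int); r,g,b=c[...,0],c[...,1],c[...,2]
    # blue holder, above bench
    m=(b>r*1.5)&(b>g*1.3)&(W[...,2]>0.005)&(W[...,2]<0.2)&(abs(W[...,0]-.6)<.3)&(abs(W[...,1])<.4)
    P=W[m]; print(n,len(P),np.nanpercentile(P,[1,50,99],axis=0).round(3))
    for uv in ([(315,265),(312,232),(318,228),(318,260),(323,242),(330,180),(357,215),(345,204),(378,203),(272,210)] if n=='scene' else [(265,188),(282,200),(280,175),(292,195),(372,240),(385,245),(295,250),(297,290),(339,274),(352,325),(368,200)]):
        print(n,uv,W[uv[1],uv[0]].round(3))
```

```text
scene 173 [[ 0.338 -0.388  0.019]
 [ 0.454 -0.051  0.106]
 [ 0.528  0.301  0.165]]
scene (315, 265) [0.421 0.291 0.054]
scene (312, 232) [0.49  0.201 0.107]
scene (318, 228) [0.442 0.235 0.161]
scene (318, 260) [0.413 0.284 0.073]
scene (323, 242) [0.454 0.189 0.07 ]
scene (330, 180) [ 0.632 -0.149  0.108]
scene (357, 215) [ 0.443 -0.038  0.058]
scene (345, 204) [ 0.556 -0.144  0.016]
scene (378, 203) [ 0.421 -0.177  0.045]
scene (272, 210) [0.71  0.145 0.095]
side 1051 [[ 0.333 -0.397  0.007]
 [ 0.471  0.178  0.1  ]
 [ 0.534  0.292  0.159]]
side (265, 188) [0.423 0.249 0.058]
side (282, 200) [0.463 0.159 0.062]
side (280, 175) [0.471 0.226 0.114]
side (292, 195) [0.497 0.165 0.072]
side (372, 240) [ 0.62  -0.204  0.153]
side (385, 245) [ 0.649 -0.218  0.143]
side (295, 250) [ 0.45  -0.096  0.068]
side (297, 290) [ 0.428 -0.218  0.044]
side (339, 274) [ 0.555 -0.158  0.015]
side (352, 325) [ 0.513 -0.383  0.079]
side (368, 200) [ 0.632 -0.128  0.22 ]
```

View pics/crops0.png

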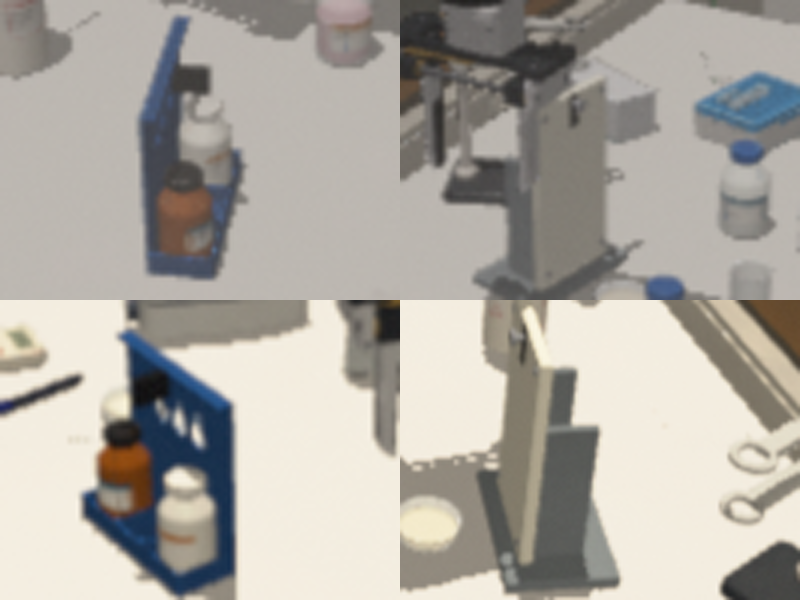

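Run:
```python
from h import *
from scipy.optimize import least_squares
s,t=load('scene'),load('side')
# bracket
W=cloud(t);c=t['color'].astype(int);r,g,b=[c[...,i] for i in range(3)]
m=(b>r*1.5)&(b>g*1.3)&(abs(W[...,0]-.47)<.1)&(abs(W[...,1]-.22)<.12)
P=W[m]; F=P[(P[:,2]>.1)&(P[:,2]<.15)]
def line(F):
    for _ in range(5):
        cc=F.mean(0); u,sv,vt=np.linalg.svd(F[:,:2]-cc[:2]); n=vt[1]*np.sign(vt[1][0]); e=(F-cc)[:,:2]@n; k=abs(e)<2.5*e.std()+1e-4; F=F[k]
    return cc,n,e.std(),len(F)
cc,n,sd,N=line(F); print('plate front',cc,n,'yaw',np.degrees(np.arctan2(n[1],n[0])),sd,N)
tt=np.array([-n[1],n[0]])
q=P[:,:2]-cc[:2]; 
top=P[P[:,2]>.155]; print('top z',top[:,2].mean(),len(top)); pl=P[(abs(q@n)<.006)&(P[:,2]>.03)]
y=(pl[:,:2]-cc[:2])@tt; print('ylat',y.min(),y.max(),'mid',cc[:2]+tt*(y.min()+y.max())/2, 'z',pl[:,2].min(),pl[:,2].max())
# board
W=cloud(s); F=W[150:205,325:352].reshape(-1,3); F=F[(F[:,2]>.03)&(F[:,2]<.2)&(F[:,0]>.59)]
cc,n,sd,N=line(F); print('panel front',cc,n,'yaw',np.degrees(np.arctan2(n[1],n[0])),sd,N)
tt=np.array([-n[1],n[0]])
for nm,d in (('sc',s),('sd',t)):
    W=cloud(d).reshape(-1,3); q=(W[:,:2]-cc[:2]); k=(abs(q@n)<.006)&(W[:,2]>.03)&(W[:,2]<.26)&(abs(q@tt)<.1); y=(q@tt)[k]
    print(nm,k.sum(),np.percentile(y,[0,2,98,100]),'zmax',np.percentile(W[k,2],[98,100]),'mid',cc[:2]+tt*(np.percentile(y,[1,99]).mean()))
```

```text
plate front [0.47914596 0.20945472 0.12794489] [0.92269855 0.38552224] yaw 22.676165181433813 0.0012037496141027741 152
top z 0.157605991130073 99
ylat -0.050672815577070825 0.10267038904116438 mid [0.46912285 0.23344376] z 0.03210591235516791 0.16133250850445058
panel front [ 0.64602697 -0.21555753  0.10736025] [0.94249696 0.33421472] yaw 19.524792783181024 0.015209701062722224 703
sc 163 [0.02136051 0.0362787  0.06845565 0.07426709] zmax [0.22508414 0.22713737] mid [ 0.62846185 -0.16602328]
sd 361 [-0.00864974 -0.00759428  0.06849399  0.07084257] zmax [0.22328164 0.22520327] mid [ 0.63581426 -0.18675734]
```

Run:
```python
from h import *
s,t=load('scene'),load('side')
from scipy.optimize import least_squares
W=cloud(s); R=[]
F=W[158:192,328:339].reshape(-1,3); F=F[~np.isnan(F[:,0])]
r=least_squares(lambda p:F[:,0]*np.cos(p[0])+F[:,1]*np.sin(p[0])-p[1],[0.2,.6],loss='soft_l1',f_scale=.002)
a,d0=r.x; n=np.array([np.cos(a),np.sin(a)]); tt=np.array([-n[1],n[0]]); print('panel yaw',np.degrees(a),d0,np.median(abs(r.fun)),len(F))
for nm,d in (('sc',s),('sd',t)):
    W=cloud(d).reshape(-1,3); k=(abs(W[:,:2]@n-d0)<.006)&(W[:,2]>.03)&(W[:,2]<.24)&(abs(W[:,1]+.17)<.12); y=(W[:,:2]@tt)[k]
    print(nm,k.sum(),np.percentile(y,[0,2,98,100]),'zmax',W[k,2].max())
    W2=W; k=(W2[:,:2]@n-d0<-.003)&(W2[:,:2]@n-d0>-.02)&(W2[:,2]>.19)&(W2[:,2]<.24)&(abs(W2[:,1]+.17)<.1); print('stud pts',k.sum(),(np.c_[W2[:,:2]@n-d0,W2[:,:2]@tt,W2[:,2]][k]).round(3).tolist()[:12])
# corner reprojection: top corners of front face (read from crops), model: yaw, x,y at mid, width .11, ztop .225
obs=[('s',(290+137/4,130+(110)/4),(+.055,.225)),('s',(290+206/4,130+78/4),(-.055,.225)),('s',(290+137/4,130+283/4),(.055,.012)),('s',(290+206/4,130+271/4),(-.055,.012)),
     ('t',(330+125/3,200+10/3),(.055,.225)),('t',(330+146/3,200+68/3),(-.055,.225)),('t',(330+120/3,200+262/3),(-.055,.012))]
D={'s':s,'t':t}
def f(p):
    n=np.array([np.cos(p[0]),np.sin(p[0])]); tt=np.array([-n[1],n[0]])
    return np.concatenate([proj(D[k],np.r_[p[1:3]+tt*y,z])-uv for k,uv,(y,z) in obs])
r=least_squares(f,[a,.63,-.17],loss='soft_l1'); print('reproj',np.degrees(r.x[0]),r.x[1:],r.fun.round(1))
```

```text
panel yaw -8.012057963125429 0.6448317373235395 0.0018230008338924186 372
sc 715 [-0.13780515 -0.13147947 -0.02300009 -0.01765408] zmax 0.23076943544544404
stud pts 28 [[-0.003, -0.115, 0.231], [-0.004, -0.127, 0.227], [-0.005, -0.119, 0.221], [-0.007, -0.116, 0.218], [-0.004, -0.075, 0.227], [-0.008, -0.116, 0.214], [-0.005, -0.113, 0.209], [-0.008, -0.077, 0.219], [-0.011, -0.079, 0.219], [-0.013, -0.083, 0.218], [-0.006, -0.098, 0.21], [-0.011, -0.073, 0.217]]
sd 952 [-0.13999596 -0.13857318 -0.03323187 -0.02658997] zmax 0.22528775503887966
stud pts 68 [[-0.004, -0.041, 0.215], [-0.003, -0.082, 0.222], [-0.015, -0.081, 0.219], [-0.012, -0.08, 0.218], [-0.015, -0.081, 0.216], [-0.013, -0.084, 0.218], [-0.004, -0.088, 0.22], [-0.014, -0.08, 0.213], [-0.013, -0.085, 0.216], [-0.01, -0.084, 0.215], [-0.005, -0.084, 0.215], [-0.004, -0.086, 0.216]]
reproj -12.642607319661806 [ 0.63170231 -0.1740678 ] [-1.  -1.   0.4 -1.4  0.1  1.1  0.4 -5.4 -0.2 -7.3 -0.7 -0.8  0.8  1.5]
```

The manual's scale: shifts go in shares of 300 mm and turns go in shares of pi/2 rad. Converting my numbers, 0.224 m / 0.3 = 0.7467, -0.05 m / 0.3 = -0.1667, 64 degrees / 90 = 0.7111.

Call:
{"method": "send_rows", "body": {"moves": [{"travel": [0, 0, -0.1667], "rot": [0, 0, 0.0889], "hand": 1}, {"travel": [0.1, -0.0667, -0.3333], "rot": [0, 0, 0.1778], "hand": 1}, {"travel": [0.2333, -0.1667, -0.3333], "rot": [0, 0, 0.2667], "hand": 1}, {"travel": [0.3667, -0.2667, -0.3333], "rot": [0, 0, 0.3556], "hand": 1}, {"travel": [0.5, -0.3667, -0.3333], "rot": [0, 0, 0.4444], "hand": 1}, {"travel": [0.6, -0.4667, -0.3333], "rot": [0, 0, 0.5333], "hand": 1}, {"travel": [0.7, -0.5333, -0.3333], "rot": [0, 0, 0.6222], "hand": 1}, {"travel": [0.7467, -0.5933, -0.3333], "rot": [0, 0, 0.7111], "hand": 1}]}}

```text
time: 0.9
ee_pos: [0.4451, 0.2263, 0.3053]
tool_rot: [-3.053, -0.741, 0.001]
wrist_force: [0.2, -0.1, 0.2]
width: 1.001
grip_force: 0.0
```

Scaled: 3.3 degrees / 90 = 0.0367.

Call:
{"method": "send_rows", "body": {"moves": [{"travel": [0, 0, 0], "rot": [0, 0, 0.0367], "hand": 1}, {"travel": [0, 0, 0], "rot": [0, 0, 0.0367], "hand": 1}, {"travel": [0, 0, 0], "rot": [0, 0, 0.0367], "hand": 1}]}}

```text
time: 1.2
ee_pos: [0.4472, 0.2236, 0.3053]
tool_rot: [3.071, 0.66, -0.001]
wrist_force: [-0.2, -0.0, -0.1]
width: 0.999
grip_force: 0.0
```

Run:
```python
from h import *
from scipy.spatial.transform import Rotation as R
o=manip.get_obs(); print(o['ee_pos'],R.from_rotvec(o['tool_rot']).as_matrix().round(3),o['joint_positions'].round(2))
d=snap('wrist'); E=np.linalg.inv(d['extrinsics']); print(E.round(3),d['mtx'][0,0])
cv2.imwrite('pics/w1.png',d['color'][...,::-1])
```

```text
[0.44720699 0.22359369 0.30528632] [[ 0.912  0.411 -0.   ]
 [ 0.411 -0.912 -0.   ]
 [-0.     0.    -1.   ]] [-0.49  0.11 -0.03  1.79  0.    1.25 -1.68]
[[ 0.409 -0.878 -0.249  0.52 ]
 [-0.912 -0.394 -0.112  0.257]
 [-0.     0.273 -0.962  0.484]
 [ 0.     0.     0.     1.   ]] 303.9634646806801
```

View pics/w1.png

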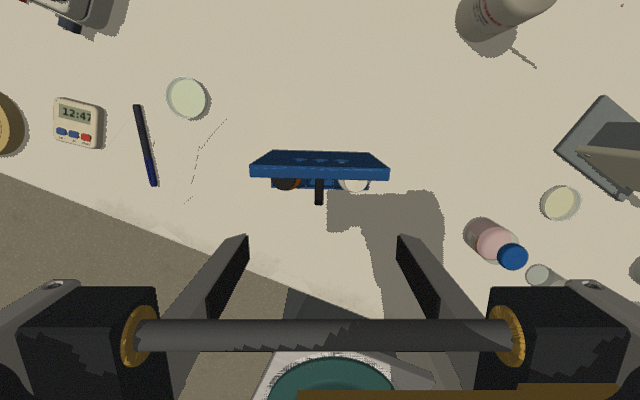

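Run:
```python
from h import *
d=load('wrist'); W=cloud(d); P=W[140:215,235:400].reshape(-1,3); 
T=P[(P[:,2]>.15)&(P[:,2]<.17)]; print(len(T),T[:,2].mean())
c=T[:,:2].astype(np.float32); 
F=c
r=cv2.minAreaRect(c*1000); print(r)
a=np.radians(22.7); 
from scipy.optimize import minimize_scalar
col=d['color'][140:215,235:400].reshape(-1,3).astype(int); k=(P[:,2]>.15)&(P[:,2]<.17); B=k&(col[:,2]>col[:,0]*1.4); Bk=k&~B
b=P[B][:,:2]; cc=b.mean(0); vt=np.linalg.svd(b-cc)[2]; y=vt[0]*np.sign(vt[0][1]); n=np.array([y[1],-y[0]])
print('yaw',np.degrees(np.arctan2(n[1],n[0])))
q=b-cc; print('y',np.percentile(q@y,[0,1,99,100]),'x',np.percentile(q@n,[0,5,95,100]))
mid=cc+y*np.percentile(q@y,[0.5,99.5]).mean()+n*np.percentile(q@n,[2,98]).mean()
print('flange mid',mid,'fin',mid-.021*n)
f=P[Bk][:,:2]; q=f-mid; print('black',len(f),np.percentile(q@y,[5,50,95]),np.percentile(q@n,[2,50,98]))
```

```text
2181 0.15934256880539335
((453.4433288574219, 230.96383666992188), (43.01883316040039, 151.83668518066406), 22.5396728515625)
yaw 22.505001023109735
y [-0.07538056 -0.0736486   0.07341936  0.07549936] x [-0.0364335  -0.00667017  0.00632127  0.00662261]
flange mid [0.46671791 0.23686487] fin [0.44731714 0.22882682]
black 240 [-0.06183577 -0.00059128  0.00395202] [-0.0350205  -0.01986213  0.00486638]
```

Scaled: 0.173 m / 0.3 = 0.5767, -0.0042 m / 0.3 = -0.014.

Call:
{"method": "send_rows", "body": {"moves": [{"travel": [0.008, -0.014, 0], "rot": [0, 0, 0], "hand": 1}, {"travel": [0.008, -0.014, 0.1333], "rot": [0, 0, 0], "hand": 1}, {"travel": [0.008, -0.014, 0.2667], "rot": [0, 0, 0], "hand": 1}, {"travel": [0.008, -0.014, 0.4], "rot": [0, 0, 0], "hand": 1}, {"travel": [0.008, -0.014, 0.5], "rot": [0, 0, 0], "hand": 1}, {"travel": [0.008, -0.014, 0.55], "rot": [0, 0, 0], "hand": 1}, {"travel": [0.008, -0.014, 0.5767], "rot": [0, 0, 0], "hand": 1}, {"travel": [0.008, -0.014, 0.5767], "rot": [0, 0, 0], "hand": 1}]}}

```text
time: 2.05
ee_pos: [0.4473, 0.2286, 0.1318]
tool_rot: [3.072, 0.658, -0.002]
wrist_force: [-0.6, 0.9, -0.1]
width: 1.0
grip_force: 0.0
```

Call:
{"method": "send_rows", "body": {"moves": [{"travel": [0, 0, 0], "rot": [0, 0, 0], "hand": 0.5}, {"travel": [0, 0, 0], "rot": [0, 0, 0], "hand": 0.3}, {"travel": [0, 0, 0], "rot": [0, 0, 0], "hand": 0.2}, {"travel": [0, 0, 0], "rot": [0, 0, 0], "hand": 0}, {"travel": [0, 0, 0], "rot": [0, 0, 0], "hand": 0}, {"travel": [0, 0, 0], "rot": [0, 0, 0], "hand": 0}, {"travel": [0, 0, 0], "rot": [0, 0, 0], "hand": 0}, {"travel": [0, 0, 0], "rot": [0, 0, 0], "hand": 0}], "newtons": 60}}

```text
time: 2.85
ee_pos: [0.4474, 0.2288, 0.1324]
tool_rot: [-3.072, -0.658, 0.0]
wrist_force: [0.7, -0.5, 0.9]
width: 0.356
grip_force: 0.0
```

Scaled: 1.7 degrees / 90 = 0.0189.

Call:
{"method": "send_rows", "body": {"moves": [{"travel": [0, 0, 0], "rot": [0, 0, 0.0189], "hand": 0.3}, {"travel": [0, 0, 0], "rot": [0, 0, 0.0189], "hand": 0.3}, {"travel": [0, 0, 0], "rot": [0, 0, 0.0189], "hand": 0}, {"travel": [0, 0, 0], "rot": [0, 0, 0.0189], "hand": 0}, {"travel": [0, 0, 0], "rot": [0, 0, 0.0189], "hand": 0}, {"travel": [0, 0, 0], "rot": [0, 0, 0.0189], "hand": 0}, {"travel": [0, 0, 0], "rot": [0, 0, 0.0189], "hand": 0}, {"travel": [0, 0, 0], "rot": [0, 0, 0.0189], "hand": 0}], "newtons": 60}}

```text
time: 3.65
ee_pos: [0.4473, 0.2287, 0.1323]
tool_rot: [3.081, 0.612, -0.001]
wrist_force: [-0.1, -0.1, -3.4]
width: 0.105
grip_force: 60.0
```

Call:
{"method": "send_rows", "body": {"moves": [{"travel": [0, 0, 0], "rot": [0, 0, 0], "hand": 0}, {"travel": [0, 0, 0], "rot": [0, 0, 0], "hand": 0}, {"travel": [0, 0, 0], "rot": [0, 0, 0], "hand": 0}, {"travel": [0, 0, 0], "rot": [0, 0, 0], "hand": 0}]}}

```text
time: 4.05
ee_pos: [0.4474, 0.2288, 0.1324]
tool_rot: [3.081, 0.612, -0.0]
wrist_force: [-0.6, -0.7, -3.7]
width: 0.101
grip_force: 60.0
```

Scaled: -0.16 m / 0.3 = -0.5333, -0.155 m / 0.3 = -0.5167.

Call:
{"method": "send_rows", "body": {"moves": [{"travel": [0, 0, -0.0167], "rot": [0, 0, 0], "hand": 0}, {"travel": [0, 0, -0.05], "rot": [0, 0, 0], "hand": 0}, {"travel": [0, 0, -0.1167], "rot": [0, 0, 0], "hand": 0}, {"travel": [0, 0, -0.2167], "rot": [0, 0, 0], "hand": 0}, {"travel": [0, 0, -0.3333], "rot": [0, 0, 0], "hand": 0}, {"travel": [0, 0, -0.45], "rot": [0, 0, 0], "hand": 0}, {"travel": [0, 0, -0.5167], "rot": [0, 0, 0], "hand": 0}, {"travel": [0, 0, -0.5333], "rot": [0, 0, 0], "hand": 0}]}}

```text
time: 4.85
ee_pos: [0.4482, 0.2292, 0.2954]
tool_rot: [-3.08, -0.612, -0.006]
wrist_force: [0.0, 0.8, -4.8]
width: 0.098
grip_force: 60.0
```

Run:
```python
from h import *
from scipy.optimize import least_squares
o=manip.get_obs(); print(o['ee_pos'],o['tool_rot'],o['wrist_force'],o['ft_torque'])
s=snap('scene');t=snap('side')
def crop(d,u,v,w,h): return cv2.resize(d['color'][v:v+h,u:u+w,::-1],(400,300),interpolation=cv2.INTER_CUBIC)
cv2.imwrite('pics/c2.png',np.vstack([np.hstack([crop(s,300,140,80,60),crop(t,330,195,80,60)]),np.hstack([crop(s,230,120,133,100),crop(t,200,50,160,120)])]))
for d,(u0,u1,v0,v1) in ((s,(328,339,158,192)),):
    F=cloud(d)[v0:v1,u0:u1].reshape(-1,3); F=F[~np.isnan(F[:,0])]
    r=least_squares(lambda p:F[:,0]*np.cos(p[0])+F[:,1]*np.sin(p[0])-p[1],[-.2,.6],loss='soft_l1',f_scale=.002); print(np.degrees(r.x[0]),r.x[1],np.median(abs(r.fun)))
```

```text
[0.44817452 0.2292436  0.2954172 ] [-3.08002503 -0.6118463  -0.00617749] [ 0.0309825   0.80838121 -4.84743929] [-0.07945942  0.07727255  0.00842017]
-8.178747621595724 0.645107024060203 0.0019306711166047208
```

View pics/c2.png

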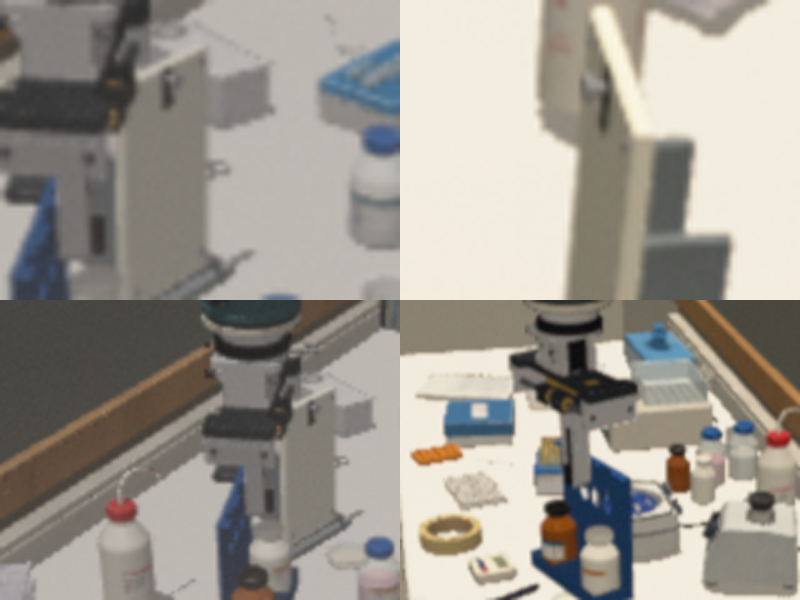

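Scaled: 0.2 m / 0.3 = 0.6667, 0.19 m / 0.3 = 0.6333, 30 degrees / 90 = 0.3333.

Call:
{"method": "send_rows", "body": {"moves": [{"travel": [-0.0067, 0.0333, 0], "rot": [0, 0, 0.0111], "hand": 0}, {"travel": [-0.02, 0.1, 0], "rot": [0, 0, 0.0444], "hand": 0}, {"travel": [-0.0367, 0.2, 0], "rot": [0, 0, 0.0889], "hand": 0}, {"travel": [-0.0567, 0.3167, 0], "rot": [0, 0, 0.1444], "hand": 0}, {"travel": [-0.08, 0.4333, 0], "rot": [0, 0, 0.2], "hand": 0}, {"travel": [-0.1, 0.55, 0], "rot": [0, 0, 0.2556], "hand": 0}, {"travel": [-0.1133, 0.6333, 0], "rot": [0, 0, 0.3], "hand": 0}, {"travel": [-0.12, 0.6667, 0], "rot": [0, 0, 0.3333], "hand": 0}]}}

```text
time: 5.75
ee_pos: [0.4907, 0.0267, 0.2919]
tool_rot: [3.133, -0.22, -0.001]
wrist_force: [1.2, 0.8, -4.0]
width: 0.1
grip_force: 60.0
```

Call:
{"method": "send_rows", "body": {"moves": [{"travel": [0, 0, 0], "rot": [0, 0, 0], "hand": 0}, {"travel": [0, 0, 0], "rot": [0, 0, 0], "hand": 0}, {"travel": [0, 0, 0], "rot": [0, 0, 0], "hand": 0}]}}

```text
time: 6.05
ee_pos: [0.4904, 0.0315, 0.2923]
tool_rot: [-3.135, 0.202, 0.001]
wrist_force: [-0.5, -0.7, -4.1]
width: 0.099
grip_force: 60.0
```

Scaled: 0.208 m / 0.3 = 0.6933, 0.198 m / 0.3 = 0.66, 1 degrees / 90 = 0.0111.

Call:
{"method": "send_rows", "body": {"moves": [{"travel": [0.01, 0.0333, 0], "rot": [0, 0, 0], "hand": 0}, {"travel": [0.0333, 0.1, 0], "rot": [0, 0, 0], "hand": 0}, {"travel": [0.0667, 0.2167, 0], "rot": [0, 0, 0], "hand": 0}, {"travel": [0.1133, 0.3333, 0], "rot": [0, 0, 0], "hand": 0}, {"travel": [0.16, 0.4667, 0], "rot": [0, 0, 0.0056], "hand": 0}, {"travel": [0.2, 0.5833, 0], "rot": [0, 0, 0.0111], "hand": 0}, {"travel": [0.2333, 0.66, 0], "rot": [0, 0, 0.0111], "hand": 0}, {"travel": [0.25, 0.6933, 0], "rot": [0, 0, 0.0111], "hand": 0}]}}

```text
time: 6.85
ee_pos: [0.5377, -0.1886, 0.2923]
tool_rot: [3.132, -0.237, -0.001]
wrist_force: [-0.1, 1.2, -4.2]
width: 0.099
grip_force: 60.0
```

Call:
{"method": "send_rows", "body": {"moves": [{"travel": [0, 0, 0], "rot": [0, 0, 0], "hand": 0}, {"travel": [0, 0, 0], "rot": [0, 0, 0], "hand": 0}, {"travel": [0, 0, 0], "rot": [0, 0, 0], "hand": 0}]}}

```text
time: 7.15
ee_pos: [0.5378, -0.1844, 0.2925]
tool_rot: [-3.133, 0.231, 0.0]
wrist_force: [-0.7, 0.3, -3.2]
width: 0.102
grip_force: 60.0
```

Run:
```python
from h import *
d=snap('wrist'); cv2.imwrite('pics/w3.png',cv2.resize(d['color'][0:240,160:480,::-1],(800,600),interpolation=cv2.INTER_CUBIC))
W=cloud(d).reshape(-1,3); k=(W[:,2]>.21)&(W[:,2]<.24)&(W[:,0]>.55); print(k.sum()); P=W[k]
print(cv2.minAreaRect((P[:,:2]*1000).astype(np.float32)),np.percentile(P[:,2],[5,50,95]))
k=(W[:,2]>.305)&(W[:,2]<.335)&(W[:,0]<.6)&(W[:,0]>.5); P=W[k]; print(k.sum(),cv2.minAreaRect((P[:,:2]*1000).astype(np.float32)),np.percentile(P[:,2],[5,50,95]))
```

```text
4026
((590.8323364257812, -188.81997680664062), (158.20651245117188, 88.3697280883789), 81.55194854736328) [0.21447138 0.22446898 0.23636057]
10819 ((543.4158325195312, -184.4884490966797), (152.627197265625, 44.61963653564453), 81.46393585205078) [0.30880684 0.3199709  0.32282712]
```

View pics/w3.png

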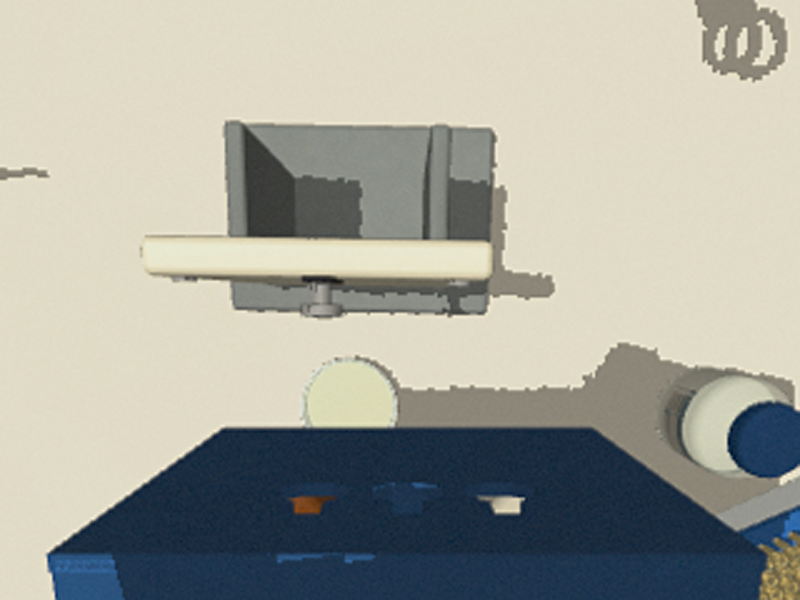

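```bash
cat >> h.py <<'E'
def ray(d,uv,z):
    K=d['mtx'];T=np.linalg.inv(d['extrinsics']); r=T[:3,:3]@np.linalg.solve(K,np.r_[uv,1]); o=T[:3,3]; return (o+r*(z-o[2])/r[2])
E
python3 - <<'E'
from h import *
d=load('wrist'); px=lambda u,v:(160+(u+.5)/2.5-.5,(v+.5)/2.5-.5)
for nm,uv,z in (('FL',(147,276),.225),('FR',(490,279),.225),('BL',(145,237),.225),('BR',(490,241),.225),('head top mid',(321,304),.222),('headfront',(321,315),.217),('shank',(322,293),.218)): print(nm,ray(d,px(*uv),z).round(4))
W=cloud(d); w=W[90:120,212:362].reshape(-1,3); P=w[abs(w[:,2]-.225)<.006]; print(len(P),P[:,2].mean(),cv2.minAreaRect((P[:,:2]*1000).astype(np.float32)))
w=W[118:126,280:298].reshape(-1,3); P=w[w[:,2]>.19]; print(P.round(4)[:30].tolist(), np.median(P,0))
E
```

```text
FL [ 0.6341 -0.1166  0.225 ]
FR [ 0.6174 -0.2218  0.225 ]
BL [ 0.6453 -0.1188  0.225 ]
BR [ 0.6285 -0.2231  0.225 ]
head top mid [ 0.6178 -0.1682  0.222 ]
headfront [ 0.6145 -0.167   0.217 ]
shank [ 0.6212 -0.1687  0.218 ]
2284 0.2244040208645045 ((631.2482299804688, -170.0093536376953), (109.11319732666016, 13.146056175231934), 80.6312026977539)
[[0.6208, -0.1653, 0.2143], [0.6207, -0.1662, 0.2148], [0.6205, -0.1672, 0.2167], [0.6204, -0.168, 0.2171], [0.6203, -0.1687, 0.2158], [0.6202, -0.1695, 0.2156], [0.6201, -0.1703, 0.216], [0.62, -0.1652, 0.2143], [0.6199, -0.1662, 0.2163], [0.6198, -0.1669, 0.2155], [0.6196, -0.1679, 0.2173], [0.6195, -0.1686, 0.2162], [0.6194, -0.1694, 0.2162], [0.6193, -0.1701, 0.2154], [0.6192, -0.1652, 0.2159], [0.6191, -0.166, 0.2157], [0.619, -0.1668, 0.2157], [0.6189, -0.1678, 0.2175], [0.6188, -0.1685, 0.2168], [0.6186, -0.1692, 0.2158], [0.6185, -0.1699, 0.2148], [0.619, -0.1615, 0.2132], [0.6188, -0.1625, 0.2142], [0.6187, -0.1633, 0.2143], [0.6186, -0.164, 0.2136], [0.6185, -0.165, 0.2152], [0.6184, -0.1659, 0.2157], [0.6182, -0.1669, 0.2175], [0.6181, -0.1675, 0.2156], [0.618, -0.1684, 0.2173]] [ 0.61692719 -0.16745171  0.21795251]
```

Run:
```python
from h import *
d=load('wrist');s=load('scene');t=load('side')
W=cloud(d); n=np.array([.987,-.160]); tt=np.array([.160,.987]); O=np.array([.6256,-.1691])
w=W[112:130,278:300].reshape(-1,3); f=np.c_[(w[:,:2]-O)@n,(w[:,:2]-O)@tt,w[:,2]]*1000; f=f[(f[:,2]>195)&(f[:,0]<-1.5)]
for a,b in ((-4,-1.5),(-8,-4),(-9.5,-8),(-11,-9.5),(-12,-11),(-14,-12),(-18,-14)):
    g=f[(f[:,0]>=a)&(f[:,0]<b)]; print(a,b,len(g),g.mean(0).round(1) if len(g) else '', np.percentile(g[:,2],[50,90,100]).round(1) if len(g) else '', (g[:,1].min(),g[:,1].max()) if len(g) else '')
for z in (.222,.215,.208):
    h=np.r_[O-.012*n,z]; print(z,proj(s,h).round(1),proj(t,h).round(1))
for z in (.225,): print('corner',proj(t,np.r_[O-.055*tt,z]).round(1),proj(t,np.r_[O+.055*tt,z]).round(1),proj(s,np.r_[O-.055*tt,z]).round(1))
def crop(d,u,v,w,h): return cv2.resize(d['color'][v:v+h,u:u+w,::-1],(400,400),interpolation=cv2.INTER_CUBIC)
t=snap('side');s=snap('scene')
cv2.imwrite('pics/c3.png',np.hstack([crop(s,310,140,50,50),crop(t,350,180,50,50)]))
```

```text
-4 -1.5 21 [ -3.    0.3 216. ] [215.7 217.2 217.8] (np.float64(-2.097406684956718), np.float64(2.983036496154503))
-8 -4 39 [ -6.3   0.9 215.7] [215.7 217.2 217.5] (np.float64(-2.092677006075917), np.float64(6.426840056266113))
-9.5 -8 34 [-8.800e+00  1.000e-01  2.186e+02] [219.4 220.4 221.6] (np.float64(-6.011675506167459), np.float64(7.3406787502124295))
-11 -9.5 33 [-1.030e+01  2.000e-01  2.188e+02] [219.5 220.6 220.9] (np.float64(-6.079772718123734), np.float64(7.176186575241397))
-12 -11 15 [-11.5  -0.7 218.8] [219.3 220.  220.1] (np.float64(-5.958231559261002), np.float64(5.189895348050195))
-14 -12 0   
-18 -14 0   
0.222 [335.7 154.4] [366.5 208.8]
0.215 [335.7 156. ] [366.3 211.2]
0.208 [335.7 157.6] [366.1 213.6]
corner [376.2 221. ] [367.2 195.3] [342.  148.6]
```

View pics/c3.png

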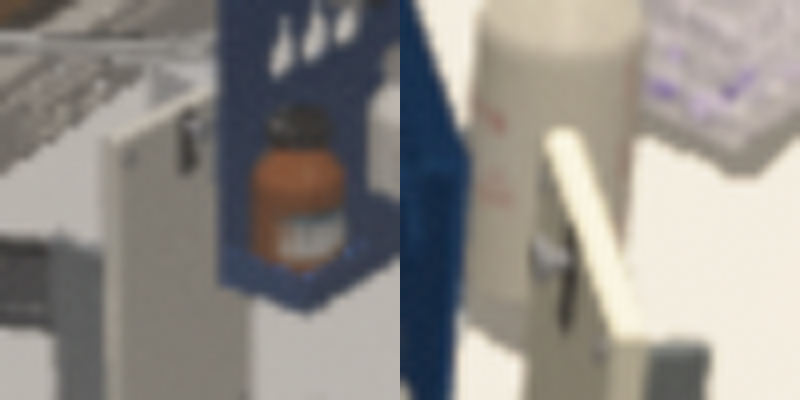

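Scaled: 0.053 m / 0.3 = 0.1767, 0.05 m / 0.3 = 0.1667, 0.7 degrees / 90 = 0.0078.

Call:
{"method": "send_rows", "body": {"moves": [{"travel": [0, -0.0093, 0.0167], "rot": [0, 0, 0.0078], "hand": 0}, {"travel": [0, -0.0093, 0.05], "rot": [0, 0, 0.0078], "hand": 0}, {"travel": [0, -0.0093, 0.1], "rot": [0, 0, 0.0078], "hand": 0}, {"travel": [0, -0.0093, 0.1433], "rot": [0, 0, 0.0078], "hand": 0}, {"travel": [0, -0.0093, 0.1667], "rot": [0, 0, 0.0078], "hand": 0}, {"travel": [0, -0.0093, 0.1767], "rot": [0, 0, 0.0078], "hand": 0}, {"travel": [0, -0.0093, 0.1767], "rot": [0, 0, 0.0078], "hand": 0}, {"travel": [0, -0.0093, 0.1767], "rot": [0, 0, 0.0078], "hand": 0}]}}

```text
time: 8.1
ee_pos: [0.5384, -0.1831, 0.2399]
tool_rot: [3.131, -0.253, 0.001]
wrist_force: [-0.2, -0.6, -4.2]
width: 0.1
grip_force: 60.0
```

```bash
cat > m.py <<'E'
from h import *
import sys
from scipy.spatial.transform import Rotation as R
o=manip.get_obs(); M=R.from_rotvec(o['tool_rot']).as_matrix(); print('tcp',o['ee_pos'].round(4),'yaw',np.degrees(np.arctan2(M[1,0],M[0,0])).round(2),'toolz',M[:,2].round(4),'F',o['wrist_force'].round(2),o['ft_torque'].round(3))
d=snap('wrist'); W=cloud(d).reshape(-1,3)
n=np.array([.987,-.160]); tt=np.array([.160,.987]); O=np.array([.6256,-.1691])
zt=o['ee_pos'][2]+.028
f=np.c_[(W[:,:2]-O)@n,(W[:,:2]-O)@tt,W[:,2]]
k=(abs(f[:,2]-zt)<.006)&(f[:,0]<.0)&(f[:,0]>-.14)&(abs(f[:,1]+.026)<.09); P=f[k]; print('bracket top',k.sum(),cv2.minAreaRect((P[:,:2]*1000).astype(np.float32)),np.median(P[:,2]))
b=P[P[:,0]>np.percentile(P[:,0],99)-.013]; print('flange lat',np.percentile(b[:,1],[.2,99.8]).round(4),'back x',np.percentile(P[:,0],[98,99.8]).round(4))
k=(abs(f[:,2]-.225)<.005)&(abs(f[:,0]-.006)<.015)&(abs(f[:,1])<.07); P=f[k]; print('panel',k.sum(),cv2.minAreaRect((P[:,:2]*1000).astype(np.float32)))
E
python3 m.py
```

```text
tcp [ 0.5384 -0.1831  0.2399] yaw -9.23 toolz [ 6.e-04 -2.e-04 -1.e+00] F [-0.18 -0.56 -4.21] [-0.026  0.116  0.004]
bracket top 8888 ((-78.1750717163086, -27.040443420410156), (152.35202026367188, 44.36174774169922), 89.87281036376953) 0.26746629464730975
flange lat [-0.1026  0.0482] back x [-0.0564 -0.0561]
panel 3750 ((1.7228288650512695, 0.3603668212890625), (109.10791778564453, 20.804288864135742), 89.82046508789062)
```

Scaled: -0.0013 m / 0.3 = -0.0043.

Call:
{"method": "send_rows", "body": {"moves": [{"travel": [0, -0.0043, 0], "rot": [0, 0, 0], "hand": 0}, {"travel": [0, -0.0043, 0], "rot": [0, 0, 0], "hand": 0}, {"travel": [0, -0.0043, 0], "rot": [0, 0, 0], "hand": 0}, {"travel": [0, -0.0043, 0], "rot": [0, 0, 0], "hand": 0}, {"travel": [0, -0.0043, 0], "rot": [0, 0, 0], "hand": 0}]}}

```text
time: 8.65
ee_pos: [0.5383, -0.1818, 0.2395]
tool_rot: [3.131, -0.253, -0.0]
wrist_force: [-0.5, -0.4, -3.1]
width: 0.102
grip_force: 60.0
```

```bash
python3 m.py
python3 - <<'E'
from h import *
d=load('wrist'); cv2.imwrite('pics/w4.png',cv2.resize(d['color'][60:240,180:420,::-1],(800,600),interpolation=cv2.INTER_CUBIC))
E
```

```text
tcp [ 0.5383 -0.1818  0.2395] yaw -9.23 toolz [-1.e-04 -0.e+00 -1.e+00] F [-0.5  -0.39 -3.08] [-0.034  0.094  0.026]
bracket top 8869 ((-78.50882720947266, -25.683372497558594), (152.6934051513672, 44.51502990722656), 89.87467193603516) 0.2670646936589747
flange lat [-0.1013  0.0497] back x [-0.0567 -0.0564]
panel 3599 ((1.407644271850586, -0.00081634521484375), (109.4377212524414, 20.65856170654297), 89.87289428710938)
```

View pics/w4.png

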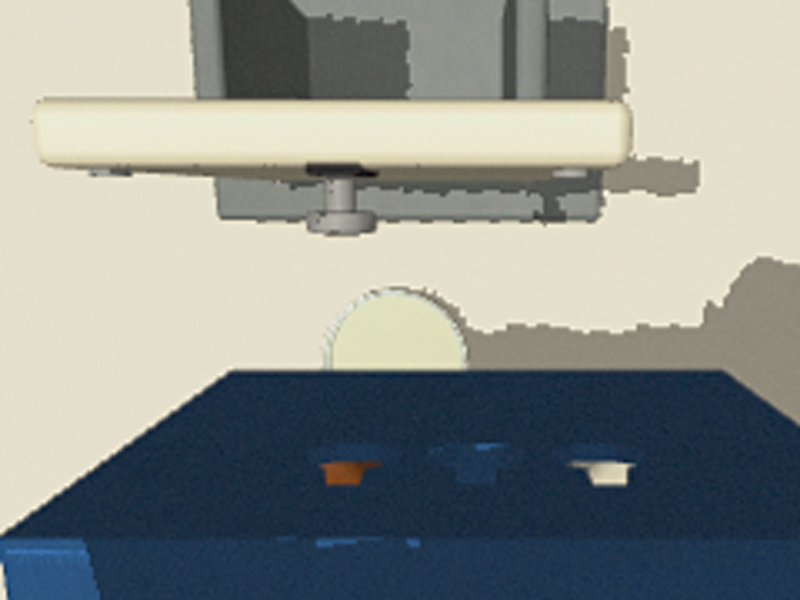

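Scaled: 0.04 m / 0.3 = 0.1333, 0.034 m / 0.3 = 0.1133.

Call:
{"method": "send_rows", "body": {"moves": [{"travel": [0.02, 0, 0], "rot": [0, 0, 0], "hand": 0}, {"travel": [0.0533, 0, 0], "rot": [0, 0, 0], "hand": 0}, {"travel": [0.0867, 0, 0], "rot": [0, 0, 0], "hand": 0}, {"travel": [0.1133, 0, 0], "rot": [0, 0, 0], "hand": 0}, {"travel": [0.1333, 0, 0], "rot": [0, 0, 0], "hand": 0}, {"travel": [0.1333, 0, 0], "rot": [0, 0, 0], "hand": 0}, {"travel": [0.1333, 0, 0], "rot": [0, 0, 0], "hand": 0}]}}

```text
time: 9.4
ee_pos: [0.5777, -0.1882, 0.2393]
tool_rot: [3.131, -0.253, -0.001]
wrist_force: [0.0, -0.2, -3.2]
width: 0.102
grip_force: 60.0
```

```bash
python3 m.py
```

```text
tcp [ 0.5777 -0.1882  0.2393] yaw -9.23 toolz [-5.e-04 -0.e+00 -1.e+00] F [ 0.03 -0.19 -3.19] [-0.018  0.124  0.009]
bracket top 8880 ((-38.45193862915039, -25.846588134765625), (44.30525207519531, 152.42018127441406), 0.0201775711029768) 0.2668147002988168
flange lat [-0.1012  0.0496] back x [-0.0168 -0.0165]
panel 3224 ((1.7158308029174805, 0.2580528259277344), (109.06295776367188, 21.367464065551758), 89.85916137695312)
```

Call:
{"method": "send_rows", "body": {"moves": [{"travel": [0.01, 0, 0], "rot": [0, 0, 0], "hand": 0}, {"travel": [0.02, 0, 0], "rot": [0, 0, 0], "hand": 0}, {"travel": [0.03, 0, 0], "rot": [0, 0, 0], "hand": 0}, {"travel": [0.03, 0, 0], "rot": [0, 0, 0], "hand": 0}]}}

```text
time: 9.85
ee_pos: [0.5871, -0.1896, 0.2394]
tool_rot: [3.131, -0.252, -0.0]
wrist_force: [0.1, -0.0, -3.7]
width: 0.103
grip_force: 60.0
```

Scaled: 0.0055 m / 0.3 = 0.0183, 0.005 m / 0.3 = 0.0167.

Call:
{"method": "send_rows", "body": {"moves": [{"travel": [0.0067, 0, 0], "rot": [0, 0, 0], "hand": 0}, {"travel": [0.0117, 0, 0], "rot": [0, 0, 0], "hand": 0}, {"travel": [0.0167, 0, 0], "rot": [0, 0, 0], "hand": 0}, {"travel": [0.0183, 0, 0], "rot": [0, 0, 0], "hand": 0}, {"travel": [0.0183, 0, 0], "rot": [0, 0, 0], "hand": 0}]}}

```text
time: 10.35
ee_pos: [0.5922, -0.1905, 0.2394]
tool_rot: [3.131, -0.253, -0.0]
wrist_force: [-0.1, 1.4, -4.2]
width: 0.098
grip_force: 60.0
```

```bash
python3 m.py
```

```text
tcp [ 0.5922 -0.1905  0.2394] yaw -9.23 toolz [-1.e-04 -1.e-04 -1.e+00] F [-0.07  1.42 -4.2 ] [-0.006  0.121  0.026]
bracket top 8880 ((-23.873628616333008, -25.520355224609375), (152.609130859375, 44.41798782348633), 89.97166442871094) 0.26697131228813864
flange lat [-0.1012  0.0496] back x [-0.0021 -0.0019]
panel 3624 ((3.898055076599121, -7.71600341796875), (124.57422637939453, 17.38787841796875), 89.8502426147461)
```

Scaled: 0.009 m / 0.3 = 0.03, 0.006 m / 0.3 = 0.02.

Call:
{"method": "send_rows", "body": {"moves": [{"travel": [0, 0, 0.01], "rot": [0, 0, 0], "hand": 0}, {"travel": [0, 0, 0.02], "rot": [0, 0, 0], "hand": 0}, {"travel": [0, 0, 0.03], "rot": [0, 0, 0], "hand": 0}, {"travel": [0, 0, 0.03], "rot": [0, 0, 0], "hand": 0}]}}

```text
time: 10.8
ee_pos: [0.5919, -0.1904, 0.2298]
tool_rot: [-3.131, 0.253, 0.001]
wrist_force: [0.1, 0.9, -4.7]
width: 0.098
grip_force: 60.0
```

Scaled: 0.006 m / 0.3 = 0.02, 0.004 m / 0.3 = 0.0133.

Call:
{"method": "send_rows", "body": {"moves": [{"travel": [0, 0, 0.0067], "rot": [0, 0, 0], "hand": 0}, {"travel": [0, 0, 0.0133], "rot": [0, 0, 0], "hand": 0}, {"travel": [0, 0, 0.02], "rot": [0, 0, 0], "hand": 0}, {"travel": [0, 0, 0.02], "rot": [0, 0, 0], "hand": 0}]}}

```text
time: 11.2
ee_pos: [0.592, -0.1904, 0.2241]
tool_rot: [-3.131, 0.253, 0.001]
wrist_force: [-0.5, -0.2, -4.0]
width: 0.103
grip_force: 60.0
```

Scaled: 0.0025 m / 0.3 = 0.0083, 0.001 m / 0.3 = 0.0033.

Call:
{"method": "send_rows", "body": {"moves": [{"travel": [0, 0, 0.0033], "rot": [0, 0, 0], "hand": 0}, {"travel": [0, 0, 0.0067], "rot": [0, 0, 0], "hand": 0}, {"travel": [0, 0, 0.0083], "rot": [0, 0, 0], "hand": 0}, {"travel": [0, 0, 0.0083], "rot": [0, 0, 0], "hand": 0}, {"travel": [0, 0, 0.0083], "rot": [0, 0, 0], "hand": 0}]}}

```text
time: 11.7
ee_pos: [0.5922, -0.1905, 0.2219]
tool_rot: [3.131, -0.253, -0.0]
wrist_force: [0.2, -0.3, -4.7]
width: 0.103
grip_force: 60.0
```

Scaled: 0.0005 m / 0.3 = 0.0017.

Call:
{"method": "send_rows", "body": {"moves": [{"travel": [0, 0, 0.0017], "rot": [0, 0, 0], "hand": 0}, {"travel": [0, 0, 0.0017], "rot": [0, 0, 0], "hand": 0}, {"travel": [0, 0, 0.0017], "rot": [0, 0, 0], "hand": 0}]}}

```text
time: 12.0
ee_pos: [0.5922, -0.1904, 0.2215]
tool_rot: [3.131, -0.253, -0.0]
wrist_force: [0.5, 0.5, -3.9]
width: 0.105
grip_force: 60.0
```

Call:
{"method": "send_rows", "body": {"moves": [{"travel": [0, 0, 0.0013], "rot": [0, 0, 0], "hand": 0}, {"travel": [0, 0, 0.0013], "rot": [0, 0, 0], "hand": 0}, {"travel": [0, 0, 0.0013], "rot": [0, 0, 0], "hand": 0}]}}

```text
time: 12.3
ee_pos: [0.5921, -0.1905, 0.221]
tool_rot: [3.131, -0.253, -0.0]
wrist_force: [1.1, 0.1, -4.6]
width: 0.107
grip_force: 60.0
```

```bash
python3 -c "
from h import *
F=[]
for i in range(6): F.append(np.r_[manip.get_obs()['wrist_force'],manip.get_obs()['ft_torque']])
print(np.round(F,2))"
```

```text
[[ 1.15  0.15 -4.62 -0.    0.11 -0.01]
 [ 1.15  0.15 -4.62 -0.    0.11 -0.01]
 [ 1.15  0.15 -4.62 -0.    0.11 -0.01]
 [ 1.15  0.15 -4.62 -0.    0.11 -0.01]
 [ 1.15  0.15 -4.62 -0.    0.11 -0.01]
 [ 1.15  0.15 -4.62 -0.    0.11 -0.01]]
```

Scaled: 0.0003 m / 0.3 = 0.001.

Call:
{"method": "send_rows", "body": {"moves": [{"travel": [0, 0, 0.001], "rot": [0, 0, 0], "hand": 0}, {"travel": [0, 0, 0.001], "rot": [0, 0, 0], "hand": 0}, {"travel": [0, 0, 0.001], "rot": [0, 0, 0], "hand": 0}]}}

```text
time: 12.6
ee_pos: [0.5922, -0.1905, 0.2207]
tool_rot: [3.131, -0.253, -0.0]
wrist_force: [0.5, 0.6, -4.0]
width: 0.102
grip_force: 60.0
```

Call:
{"method": "send_rows", "body": {"moves": [{"travel": [0, 0, 0.001], "rot": [0, 0, 0], "hand": 0}, {"travel": [0, 0, 0.001], "rot": [0, 0, 0], "hand": 0}, {"travel": [0, 0, 0.001], "rot": [0, 0, 0], "hand": 0}]}}

```text
time: 12.9
ee_pos: [0.5922, -0.1905, 0.2204]
tool_rot: [3.131, -0.253, -0.0]
wrist_force: [-0.0, -0.5, -3.3]
width: 0.099
grip_force: 60.0
```

Scaled: 0.0003 m / 0.3 = 0.001.

Call:
{"method": "send_rows", "body": {"moves": [{"travel": [0, 0, 0.001], "rot": [0, 0, 0], "hand": 0}, {"travel": [0, 0, 0.001], "rot": [0, 0, 0], "hand": 0}, {"travel": [0, 0, 0.001], "rot": [0, 0, 0], "hand": 0}]}}

```text
time: 13.2
ee_pos: [0.5922, -0.1905, 0.2201]
tool_rot: [3.131, -0.253, -0.0]
wrist_force: [0.6, 0.1, -3.9]
width: 0.1
grip_force: 60.0
```

Scaled: 0.0003 m / 0.3 = 0.001.

Call:
{"method": "send_rows", "body": {"moves": [{"travel": [0, 0, 0.001], "rot": [0, 0, 0], "hand": 0}, {"travel": [0, 0, 0.001], "rot": [0, 0, 0], "hand": 0}, {"travel": [0, 0, 0.001], "rot": [0, 0, 0], "hand": 0}]}}

```text
time: 13.5
ee_pos: [0.5922, -0.1905, 0.2198]
tool_rot: [3.131, -0.253, -0.0]
wrist_force: [0.3, -0.1, -3.5]
width: 0.101
grip_force: 60.0
```

Scaled: 0.0003 m / 0.3 = 0.001.

Call:
{"method": "send_rows", "body": {"moves": [{"travel": [0, 0, 0.001], "rot": [0, 0, 0], "hand": 0}, {"travel": [0, 0, 0.001], "rot": [0, 0, 0], "hand": 0}, {"travel": [0, 0, 0.001], "rot": [0, 0, 0], "hand": 0}]}}

```text
time: 13.8
ee_pos: [0.5922, -0.1905, 0.2196]
tool_rot: [3.131, -0.253, 0.0]
wrist_force: [-0.3, -0.2, -2.3]
width: 0.1
grip_force: 60.0
```

Scaled: 0.0002 m / 0.3 = 0.0007.

Call:
{"method": "send_rows", "body": {"moves": [{"travel": [0, 0, 0.0007], "rot": [0, 0, 0], "hand": 0}, {"travel": [0, 0, 0.0007], "rot": [0, 0, 0], "hand": 0}, {"travel": [0, 0, 0.0007], "rot": [0, 0, 0], "hand": 0}]}}

```text
time: 14.1
ee_pos: [0.5922, -0.1905, 0.2195]
tool_rot: [3.131, -0.253, 0.0]
wrist_force: [-1.1, -0.6, -0.4]
width: 0.097
grip_force: 60.0
```

Call:
{"method": "send_rows", "body": {"moves": [{"travel": [0, 0, 0], "rot": [0, 0, 0], "hand": 0.12}, {"travel": [0, 0, 0], "rot": [0, 0, 0], "hand": 0.15}, {"travel": [0, 0, 0], "rot": [0, 0, 0], "hand": 0.2}, {"travel": [0, 0, 0], "rot": [0, 0, 0], "hand": 0.3}, {"travel": [0, 0, 0], "rot": [0, 0, 0], "hand": 0.4}, {"travel": [0, 0, 0], "rot": [0, 0, 0], "hand": 0.5}, {"travel": [0, 0, 0], "rot": [0, 0, 0], "hand": 0.5}]}}

```text
time: 14.8
ee_pos: [0.5922, -0.1905, 0.2193]
tool_rot: [3.131, -0.253, -0.0]
wrist_force: [0.5, 0.4, -0.0]
width: 0.491
grip_force: 0.0
```

```bash
sed -i 's/zt=.*/zt=float(sys.argv[1])/' m.py; python3 m.py .248
python3 - <<'E'
from h import *
s=snap('scene');t=snap('side')
def crop(d,u,v,w,h): return cv2.resize(d['color'][v:v+h,u:u+w,::-1],(400,400),interpolation=cv2.INTER_CUBIC)
cv2.imwrite('pics/c5.png',np.hstack([crop(s,290,120,100,100),crop(t,300,180,120,120)]))
E
```

```text
tcp [ 0.5922 -0.1905  0.2193] yaw -9.22 toolz [-1.e-04 -0.e+00 -1.e+00] F [ 0.51  0.43 -0.03] [ 0.039  0.086 -0.057]
bracket top 8891 ((-24.545551300048828, -25.900711059570312), (152.4230194091797, 44.33401107788086), 89.76815032958984) 0.24679983659318347
flange lat [-0.1013  0.0494] back x [-0.0028 -0.0025]
panel 4743 ((4.612863063812256, -7.397212982177734), (124.79385375976562, 15.88402271270752), 89.88267517089844)
```

View pics/c5.png

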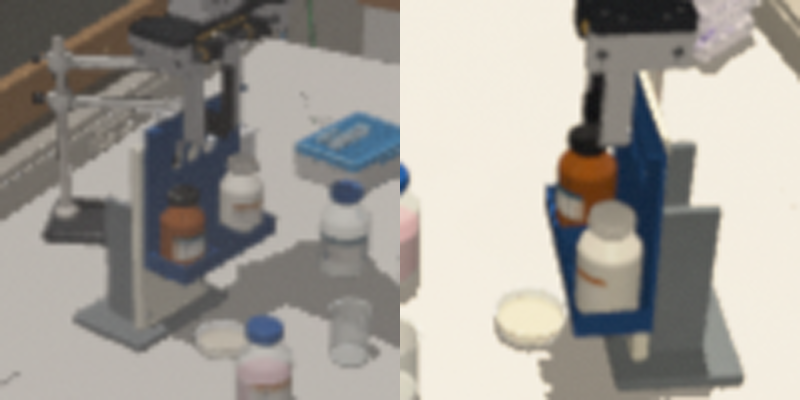

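Scaled: -0.08 m / 0.3 = -0.2667, -0.075 m / 0.3 = -0.25.

Call:
{"method": "send_rows", "body": {"moves": [{"travel": [0, 0, -0.0133], "rot": [0, 0, 0], "hand": 0.5}, {"travel": [0, 0, -0.04], "rot": [0, 0, 0], "hand": 0.5}, {"travel": [0, 0, -0.0833], "rot": [0, 0, 0], "hand": 0.5}, {"travel": [0, 0, -0.15], "rot": [0, 0, 0], "hand": 0.5}, {"travel": [0, 0, -0.2167], "rot": [0, 0, 0], "hand": 0.5}, {"travel": [0, 0, -0.25], "rot": [0, 0, 0], "hand": 0.3}, {"travel": [0, 0, -0.2667], "rot": [0, 0, 0], "hand": 0}, {"travel": [0, 0, -0.2667], "rot": [0, 0, 0], "hand": 0}]}}

```text
time: 15.75
ee_pos: [0.5923, -0.1905, 0.2997]
tool_rot: [3.131, -0.253, 0.001]
wrist_force: [-0.4, -0.5, -0.6]
width: 0.277
grip_force: 0.0
```

Call:
{"method": "send_rows", "body": {"moves": [{"travel": [0, 0, 0], "rot": [0, 0, 0], "hand": 0}, {"travel": [0, 0, 0], "rot": [0, 0, 0], "hand": 0}, {"travel": [0, 0, 0], "rot": [0, 0, 0], "hand": 0}, {"travel": [0, 0, 0], "rot": [0, 0, 0], "hand": 0}, {"travel": [0, 0, 0], "rot": [0, 0, 0], "hand": 0}, {"travel": [0, 0, 0], "rot": [0, 0, 0], "hand": 0}, {"travel": [0, 0, 0], "rot": [0, 0, 0], "hand": 0}, {"travel": [0, 0, 0], "rot": [0, 0, 0], "hand": 0}]}}

```text
time: 16.55
ee_pos: [0.5921, -0.1905, 0.2993]
tool_rot: [3.131, -0.253, -0.0]
wrist_force: [-0.0, -0.5, 1.1]
width: 0.006
grip_force: 0.0
```

```bash
cat >> m.py <<'E'
P=f[(abs(f[:,2]-zt)<.01)&(f[:,0]<.0)&(f[:,0]>-.017)&(abs(f[:,1]+.026)<.075)]
A=np.c_[P[:,:2],np.ones(len(P))]; c=np.linalg.lstsq(A,P[:,2],rcond=None)[0]; print('flange slope deg (x,y)',np.degrees(c[:2]).round(2),'z at stud',(c@[-.007,0,1]).round(4),len(P))
E
python3 m.py .247
```

```text
tcp [ 0.5921 -0.1905  0.2993] yaw -9.23 toolz [-1.e-04 -0.e+00 -1.e+00] F [-0.03 -0.46  1.07] [ 0.064  0.124 -0.015]
bracket top 3801 ((-22.211685180664062, -25.80382537841797), (151.787353515625, 39.32135009765625), 89.76838684082031) 0.2467603332078436
flange lat [-0.1013  0.0496] back x [-0.0028 -0.0025]
panel 2260 ((4.737751007080078, -7.503688812255859), (124.92637634277344, 15.412212371826172), 89.8456039428711)
flange slope deg (x,y) [-10.74   0.19] z at stud 0.246 3628
```

Scaled: 0.042 m / 0.3 = 0.14, -0.0265 m / 0.3 = -0.0883.

Call:
{"method": "send_rows", "body": {"moves": [{"travel": [0.0167, -0.02, 0], "rot": [0, 0, 0], "hand": 0}, {"travel": [0.04, -0.05, 0], "rot": [0, 0, 0], "hand": 0}, {"travel": [0.06, -0.0767, 0], "rot": [0, 0, 0], "hand": 0}, {"travel": [0.07, -0.0883, 0], "rot": [0, 0, 0], "hand": 0}, {"travel": [0.07, -0.0883, 0.0333], "rot": [0, 0, 0], "hand": 0}, {"travel": [0.07, -0.0883, 0.0833], "rot": [0, 0, 0], "hand": 0}, {"travel": [0.07, -0.0883, 0.1267], "rot": [0, 0, 0], "hand": 0}, {"travel": [0.07, -0.0883, 0.14], "rot": [0, 0, 0], "hand": 0}]}}

```text
time: 17.4
ee_pos: [0.6161, -0.1678, 0.2549]
tool_rot: [-3.131, 0.253, 0.005]
wrist_force: [-0.2, 0.5, -0.1]
width: 0.004
grip_force: 0.0
```

Scaled: 0.003 m / 0.3 = 0.01.

Call:
{"method": "send_rows", "body": {"moves": [{"travel": [0, 0, 0.01], "rot": [0, 0, 0], "hand": 0}, {"travel": [0, 0, 0.01], "rot": [0, 0, 0], "hand": 0}, {"travel": [0, 0, 0.01], "rot": [0, 0, 0], "hand": 0}]}}

```text
time: 17.7
ee_pos: [0.6173, -0.1678, 0.2547]
tool_rot: [3.131, -0.253, 0.001]
wrist_force: [-0.3, 0.4, -0.4]
width: 0.004
grip_force: 0.0
```

```bash
python3 m.py .247
python3 - <<'E'
from h import *
d=load('wrist'); cv2.imwrite('pics/w6.png',cv2.resize(d['color'][80:380,120:520,::-1],(800,600),interpolation=cv2.INTER_CUBIC))
E
```

```text
tcp [ 0.6173 -0.1678  0.2547] yaw -9.24 toolz [ 5.e-04 -1.e-04 -1.e+00] F [-0.34  0.45 -0.37] [0.126 0.096 0.   ]
bracket top 4701 ((-22.536291122436523, -25.860328674316406), (152.39389038085938, 40.46874237060547), 89.76750946044922) 0.24668973592666812
flange lat [-0.1015  0.0497] back x [-0.0027 -0.0024]
panel 3316 ((4.5987749099731445, -7.215213775634766), (125.59010314941406, 15.941720008850098), 89.71162414550781)
flange slope deg (x,y) [-16.15   0.13] z at stud 0.2454 4665
```

View pics/w6.png

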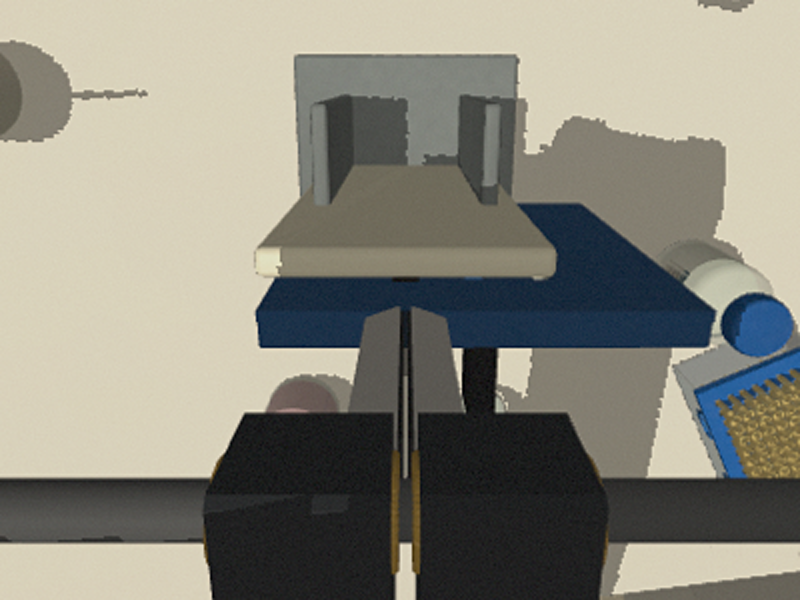

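Call:
{"method": "send_rows", "body": {"moves": [{"travel": [0, 0, 0.01], "rot": [0, 0, 0], "hand": 0}, {"travel": [0, 0, 0.02], "rot": [0, 0, 0], "hand": 0}, {"travel": [0, 0, 0.0267], "rot": [0, 0, 0], "hand": 0}, {"travel": [0, 0, 0.03], "rot": [0, 0, 0], "hand": 0}, {"travel": [0, 0, 0.0333], "rot": [0, 0, 0], "hand": 0}, {"travel": [0, 0, 0.0333], "rot": [0, 0, 0], "hand": 0}]}}

```text
time: 18.35
ee_pos: [0.6172, -0.1677, 0.2444]
tool_rot: [3.131, -0.253, 0.0]
wrist_force: [-0.4, 0.1, 3.4]
width: 0.007
grip_force: 1.9
```

Scaled: 0.004 m / 0.3 = 0.0133, 0.003 m / 0.3 = 0.01.

Call:
{"method": "send_rows", "body": {"moves": [{"travel": [0, 0, 0.0033], "rot": [0, 0, 0], "hand": 0}, {"travel": [0, 0, 0.0067], "rot": [0, 0, 0], "hand": 0}, {"travel": [0, 0, 0.01], "rot": [0, 0, 0], "hand": 0}, {"travel": [0, 0, 0.0133], "rot": [0, 0, 0], "hand": 0}, {"travel": [0, 0, 0.0133], "rot": [0, 0, 0], "hand": 0}]}}

```text
time: 18.85
ee_pos: [0.6171, -0.1677, 0.2402]
tool_rot: [3.131, -0.253, -0.0]
wrist_force: [0.3, -0.8, 3.4]
width: 0.006
grip_force: 1.7
```

Sliding at about 4–5 N. Continue carefully.

Scaled: 0.003 m / 0.3 = 0.01, 0.002 m / 0.3 = 0.0067.

Call:
{"method": "send_rows", "body": {"moves": [{"travel": [0, 0, 0.0033], "rot": [0, 0, 0], "hand": 0}, {"travel": [0, 0, 0.0067], "rot": [0, 0, 0], "hand": 0}, {"travel": [0, 0, 0.01], "rot": [0, 0, 0], "hand": 0}, {"travel": [0, 0, 0.01], "rot": [0, 0, 0], "hand": 0}]}}

```text
time: 19.25
ee_pos: [0.6171, -0.1677, 0.2372]
tool_rot: [3.131, -0.253, -0.0]
wrist_force: [0.4, -0.2, 3.2]
width: 0.005
grip_force: 1.7
```

Scaled: 0.002 m / 0.3 = 0.0067, 0.001 m / 0.3 = 0.0033.

Call:
{"method": "send_rows", "body": {"moves": [{"travel": [0, 0, 0.0033], "rot": [0, 0, 0], "hand": 0}, {"travel": [0, 0, 0.0067], "rot": [0, 0, 0], "hand": 0}, {"travel": [0, 0, 0.0067], "rot": [0, 0, 0], "hand": 0}]}}

```text
time: 19.55
ee_pos: [0.6171, -0.1677, 0.2351]
tool_rot: [3.131, -0.253, -0.0]
wrist_force: [0.3, -0.1, 3.3]
width: 0.007
grip_force: 1.7
```

Scaled: 0.001 m / 0.3 = 0.0033, 0.0005 m / 0.3 = 0.0017.

Call:
{"method": "send_rows", "body": {"moves": [{"travel": [0, 0, 0.0017], "rot": [0, 0, 0], "hand": 0}, {"travel": [0, 0, 0.0033], "rot": [0, 0, 0], "hand": 0}, {"travel": [0, 0, 0.0033], "rot": [0, 0, 0], "hand": 0}]}}

```text
time: 19.85
ee_pos: [0.6172, -0.1677, 0.2345]
tool_rot: [3.131, -0.253, 0.0]
wrist_force: [-0.6, -0.6, 7.3]
width: 0.005
grip_force: 3.4
```

Scaled: 0.0005 m / 0.3 = 0.0017.

Call:
{"method": "send_rows", "body": {"moves": [{"travel": [0, 0, 0.0017], "rot": [0, 0, 0], "hand": 0}, {"travel": [0, 0, 0.0017], "rot": [0, 0, 0], "hand": 0}, {"travel": [0, 0, 0.0017], "rot": [0, 0, 0], "hand": 0}]}}

```text
time: 20.15
ee_pos: [0.6173, -0.1677, 0.2344]
tool_rot: [3.131, -0.253, 0.001]
wrist_force: [-1.9, 0.1, 10.1]
width: 0.005
grip_force: 5.0
```

Scaled: 0.0005 m / 0.3 = 0.0017.

Call:
{"method": "send_rows", "body": {"moves": [{"travel": [0, 0, 0.0017], "rot": [0, 0, 0], "hand": 0}, {"travel": [0, 0, 0.0017], "rot": [0, 0, 0], "hand": 0}, {"travel": [0, 0, 0.0017], "rot": [0, 0, 0], "hand": 0}]}}

```text
time: 20.45
ee_pos: [0.6174, -0.1678, 0.2342]
tool_rot: [3.131, -0.253, 0.002]
wrist_force: [-3.4, 1.1, 13.7]
width: 0.005
grip_force: 6.6
```

Scaled: -0.1 m / 0.3 = -0.3333, -0.002 m / 0.3 = -0.0067.

Call:
{"method": "send_rows", "body": {"moves": [{"travel": [0, 0, -0.0033], "rot": [0, 0, 0], "hand": 0}, {"travel": [0, 0, -0.0067], "rot": [0, 0, 0], "hand": 0}, {"travel": [0, 0, -0.0133], "rot": [0, 0, 0], "hand": 0}, {"travel": [0, 0, -0.0333], "rot": [0, 0, 0], "hand": 0}, {"travel": [0, 0, -0.1], "rot": [0, 0, 0], "hand": 0}, {"travel": [0, 0, -0.2], "rot": [0, 0, 0], "hand": 0}, {"travel": [-0.0667, 0, -0.3], "rot": [0, 0, 0], "hand": 0}, {"travel": [-0.1, 0, -0.3333], "rot": [0, 0, 0], "hand": 0}]}}

```text
time: 21.25
ee_pos: [0.5873, -0.1633, 0.3365]
tool_rot: [3.131, -0.253, 0.005]
wrist_force: [-0.3, 0.1, 0.1]
width: 0.004
grip_force: 0.0
```

Call:
{"method": "send_rows", "body": {"moves": [{"travel": [0, 0, 0], "rot": [0, 0, 0], "hand": 0}, {"travel": [0, 0, 0], "rot": [0, 0, 0], "hand": 0}, {"travel": [0, 0, 0], "rot": [0, 0, 0], "hand": 0}, {"travel": [0, 0, 0], "rot": [0, 0, 0], "hand": 0}, {"travel": [0, 0, 0], "rot": [0, 0, 0], "hand": 0}, {"travel": [0, 0, 0], "rot": [0, 0, 0], "hand": 0}, {"travel": [0, 0, 0], "rot": [0, 0, 0], "hand": 0}, {"travel": [0, 0, 0], "rot": [0, 0, 0], "hand": 0}]}}

```text
time: 22.05
ee_pos: [0.5875, -0.1629, 0.3333]
tool_rot: [3.131, -0.253, -0.0]
wrist_force: [0.5, -0.1, -0.1]
width: 0.003
grip_force: 0.0
```

```bash
python3 m.py .2335
python3 - <<'E'
from h import *
s=snap('scene');t=snap('side');d=load('wrist')
def crop(d,u,v,w,h): return cv2.resize(d['color'][v:v+h,u:u+w,::-1],(400,300),interpolation=cv2.INTER_CUBIC)
cv2.imwrite('pics/c7.png',np.vstack([np.hstack([crop(s,280,130,120,90),crop(t,270,190,160,120)]),np.hstack([crop(d,160,0,320,240),crop(s,180,100,300,225)])]))
E
```

```text
tcp [ 0.5875 -0.1629  0.3333] yaw -9.23 toolz [-1.e-04 -1.e-04 -1.e+00] F [ 0.49 -0.06 -0.12] [0.075 0.149 0.023]
bracket top 2937 ((-24.831628799438477, -25.887313842773438), (151.78045654296875, 43.9705810546875), 89.79069519042969) 0.23402296107822207
flange lat [-0.1014  0.0494] back x [-0.0031 -0.0027]
panel 1691 ((4.58991813659668, -7.379718780517578), (125.17314910888672, 15.569987297058105), 89.82035064697266)
flange slope deg (x,y) [-11.06   0.28] z at stud 0.2333 2617
```

View pics/c7.png

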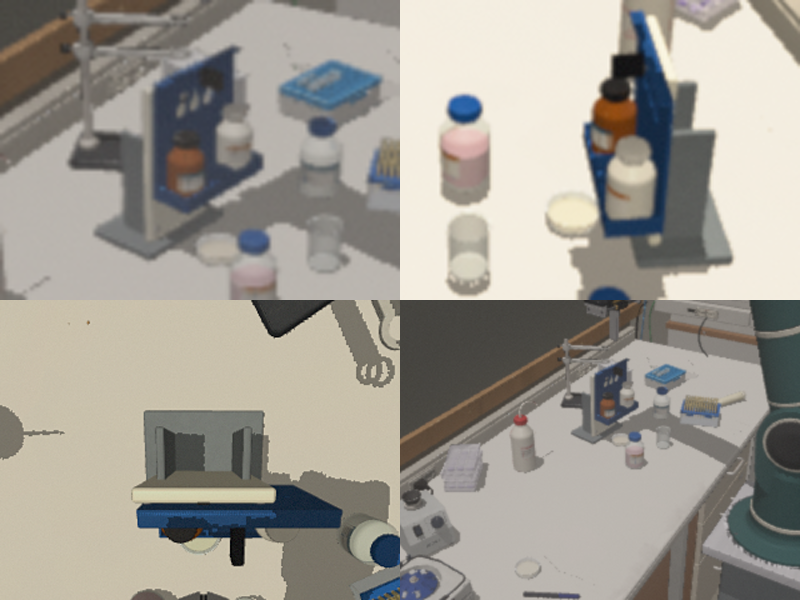

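```bash
python3 -c "
from rig import manip
print(manip.close_job())"
```

```text
the job is handed in; nothing more can be done
None
```

The holder hangs level from its left keyhole (the amber bottle's side) with both bottles upright in their wells. The stud is pressed to its hard stop, nothing else on the bench was disturbed, and the job is handed in.

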